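# Hang a cover for inspection and hold the mirror flap at balance

## Task

Lift the hanger with the chromed cover off its parking stand, hook it over the inspection rail at the open end that the blue guard strip leaves bare, slide it along the rail until its orange grip is in line with the red marker clip, and let go of it there. Then take the round bar at the side of the mirror flap, swing the flap up to its over-centre balance point, where it stands upright, and finish still gripping the bar so that the flap stays there: never let it fall over towards the cover, and leave the other things on the bench where they are.

Things in the scene. Friction and masses are not known exactly. Their poses are not given: they have to be found in the camera images.
- station: grey inspection station, fixed; origin on the bench, own x away from the robot, own y along its rail. Base x -55 to +70, y -135 to +165 mm, 12 mm thick. Rail: round steel, 8 mm thick, along y at x = +50 mm, its top 129 mm above the bench, between a post (131 mm high) whose inner face is at y = +144 and one (147 mm high) at y = -114 mm
- rail_open_end (a point): point on top of the station's rail, middle of its open end (station x = +50, y = +90, z = 129 mm): hook the hanger on here, within about 10 mm along the rail
- guard_end (a point): near end of the blue guard strip over the rail (station x = +50, y = +45, z = 145 mm). The strip runs from here to -y over the rest of the rail, 20 mm wide, underside 143 mm, top 147 mm above the bench; under it the hanger can rise 10 mm but not unhook
- mark (a point): red marker clip, 10 mm wide along the rail, 4 mm high, on top of the guard strip above the rail (its place along the rail varies); the point is on the strip's top at the clip's middle. Axes as the station's
- parking: parking stand, fixed: grey base 75 x 140 x 12 mm, origin on the bench at its centre; a round steel rail, 8 mm thick, along own y above the origin, top 129 mm above the bench, between 131 mm high posts at y = -60 and +60 mm. The hanger starts hooked here, its axes in line with the stand's
- hanger_hook (a point): loose hanger, about 120 g: point midway between its two hooks (at own y = -20 and +20 mm), at the underside of their tops, which rests on the rail's top. Own x as the stand's, y along the rail. Hooks: 22 mm wide inside, 4 mm thick; front legs reach 17 mm below this point: lift over 22 mm to clear a rail. Behind: back legs, a 60 mm wide crossbar and the upright cover, 30 mm wide, down to 105 mm below and 31 mm behind this point
- hanger_grip (a point): centre of the hanger's orange grip block: 12 mm wide in own y (pinch across this from above), 20 mm in own x, 34 mm high; it stands 35 mm in front of (own -x) and 33 mm above hanger_hook. Axes as the hanger's
- flap (a joint): hinge of the black-framed mirror flap (140 mm wide, 100 long, 160 g), rad: 0 = at rest, leaning to the robot, 27 degrees (0.47 rad) above level; 1.10 = upright, the balance point; 1.55 = end stop, fallen over towards the rail. Nearly frictionless: let go on either side of balance, it falls that way
- flap_hinge (a point): middle of the flap's hinge axis, which runs along the station's own y, 45 mm above the bench (station own x = -30 mm, y = 0)
- flap_bar (a point): centre of the grip length of the flap's round steel bar, 10 mm thick, along the station's y, 92 mm from the hinge axis and 98 mm to +y of flap_hinge; free from the flap's edge at y = +70 to a 16 mm red knob at +124 mm. At rest 87 mm above the bench, upright 137 mm, straight above the hinge. Grip it from above across its thickness; it turns between the fingers
- wax_tin: bystander: round red and grey tin, 67 mm wide, 37 high; origin at the centre of its underside
- brass_brush: bystander: brass brush with wooden back, 34 x 120 x 30 mm; origin at the centre of its underside
- screwdriver: bystander: screwdriver with orange handle, 156 x 48 x 16 mm; origin at the centre of its underside
- pliers: bystander: blue-handled pliers, 183 x 57 x 10 mm; origin at the centre of their underside
- pad_block: bystander: pale wooden sanding block, 72 x 84 x 34 mm; origin at the centre of its underside

How it is judged:
By the outcome, as a careful person would: the job done as asked, in the order asked, and still so for the second after the job is handed in, while the arm keeps its last pose, push and grip.
It also fails if it takes over 58 s, if anything falls off the work surface, if the arm or the gripper's body presses on something with over 40 N, if the wrist force passes 120 N, or if a joint passes its speed limit or range.

## Robot

A 7-joint arm with a two-finger parallel gripper is mounted at the origin on a cart in front of the work surface, level with it; the furniture and walls round the work are solid. World frame = base frame: x ahead of the robot, y to its left, z up, the work surface at z = 0. Lengths are in m, angles in rad, forces in N, time in s.
With the tool pointing down it reaches from about 0.425 to 0.925 m from the base axis. Payload 6.8 kg.
Tool frame: the origin (TCP) lies on the front face of the gripper's body, between the roots of the fingers; the fingertips stand 73 mm ahead of it and the grasp point (between the pads) lies 54 mm ahead of it (bot.finger_overhang is the z of the fingertips in the tool frame, in m); z points along the fingers, y is the line along which they close (so a half turn about z gives the same grasp; the last joint's range is limited). The gripper opens to 85 mm and grips with 20 to 120 N. Pads are 22 mm wide; open, the fingers measure 114 mm over their backs; the gripper's body (76 mm by 85 mm) begins 54 mm behind the grasp point. The pads swing forward as they close: fully open they stand 13 mm farther back than shut.
Start: joints at [1.052, 0.477, 0.022, 1.555, -0.011, 1.109, -0.083], TCP at [0.27, -0.619, 0.304] pointing down, gripper open.
Joint ranges: [-2.96, 2.96], [-0.34, 2.1], [-1.41, 1.46], [0.24, 2.44], [-1.37, 4.51], [0.17, 1.92], [-2.96, 2.96]. Speed limits (rad/s): [2.39, 2.39, 3.14, 3.14, 3.14, 3.14, 3.14].

## Interface

Orientations are given as a unit quaternion [w, x, y, z].
In Python, from station import bot gives the robot as it stands.
- The arm moves only by the tool servo_tool, never from a script. Its argument "motion" is one flat list of numbers, 7 for each row, row after row: the shift along the tool's x, y, z as a fraction of full scale, then the turn, a rotation vector about the tool's x, y, z as a fraction of full scale, then the closure, from 0 (fully open) to 1 (shut). In form: [tx, ty, tz, ax, ay, az, gripper, tx, ty, tz, ax, ay, az, gripper, ...]. A call has 1 to 5 rows; each row shifts and turns the commanded pose from where the row before left it, along the tool's axes as they then stand; what a row does not reach is not made up. Full scale, the value 1, is 0.02 m for a shift and 0.15 rad for a turn. A row lasts 1/8 s, in which the tool goes at most 62.5 mm and 10.7 degrees, less where a joint would pass 70% of its speed; a pose out of reach is approached as far as the arm can. A call with a number of a shift or a turn outside -1 to 1 is refused whole. A call with a gripper value outside its range is refused whole. The fingers move at their own pace and stop on an object; "grip_force" is the grip in N (left out, the last holds). Time passes only in rows, so rows that do not move let the fingers close. It gives the time, the measured TCP pose, the force, the opening and the grip force at its end, in the units of the state.
- bot.get_obs(): the state, without advancing time (a new reading comes with each control period).
- bot.read_camera(name): name is "side" or "top" or "wrist"; returns the picture (480x640x3 uint8, red, green, blue); there is no depth.
- bot.get_calibration(name): a dict with "mtx" (3x3 intrinsics, pixels), "rvec" (rotation vector, rad) and "tvec" (3), from world to camera coordinates, as OpenCV has them. Camera axes: x right, y down, z forward; pixel columns grow to the right and rows downward; lengths in m; the calibration is good to about 2 mm. A picture is of the moment at which its call begins: read the wrist's pose just before it. get_calibration takes no time and is no camera call; for the wrist camera it gives the pose at the moment of the call.
- bot.hand_in(): hands the job in; it is judged then, once.
Trained networks look in the newest picture that a camera, given by its name, has taken for a name from the list of things; names that differ only in an ending like _2 or _b are one class to them, and where a whole thing is asked for, a point or a joint stands for the part that bears it (a point fixed in the world has none). Each returns a list of dicts, best first, with "p" (0 to 1); they miss things now and then, are a little off and sometimes report something else, mostly with a low value. They report only what shows in the picture. A call takes as long as a camera call.
- bot.boxes_of(camera, name): "uv" ([column, row] in pixels, amid what is visible of it).
The state is a dict: "t": time; "q": joint angles; "joint_vel": joint speeds; "joint_torque": joint torques, N m; "eef_pos": TCP position; "tool_rot": TCP orientation; "contact_force": force on the tool from outside, world axes, zero at the start; "torque": the same for the moment, N m; "gripper_width": opening from 0.0 (shut) to 1.0 (fully open); "grasp_force": force on a finger pad.
Only numpy, scipy, OpenCV 4.12 (cv2) and the standard library are available. Lean on these libraries where they do the work, as an engineer would, in place of code of your own. Each camera call takes 0.05 s, during which the arm holds its last target. There are 200 camera calls.

## Working session

There is one attempt and no reset: what is moved stays moved. The work goes in short steps, Python scripts to look and compute and a tool call to move; the robot and the scene stay as the last step left them, time stands still between calls to the robot, and variables do not carry over. Pictures are saved under pics/ and viewed, at most 10 in all, crops included, and the job is handed in when it is done.

Besides the shell and the picture viewer there is one more tool, called after ">>>" as name(argument=value, ...), one argument or row to a line, values as JSON. servo_tool: Moves the arm, as the interface text tells. Shift numbers are shares of 0.02 m and turn numbers shares of 0.15 rad, none past 1 either way. Its arguments: {"type":"object","properties":{"motion":{"type":"array","items":{"type":"number","minimum":-1,"maximum":1}},"grip_force":{"type":"number"}},"required":["motion"]}

```bash
ls; mkdir -p pics
cat > h.py <<'E'
import numpy as np, cv2
from station import bot
def cal(n):
    c=bot.get_calibration(n); return np.array(c["mtx"],float),np.array(c["rvec"],float).reshape(3),np.array(c["tvec"],float).reshape(3)
def ray(n,uv,c=None):
    K,r,t=c or cal(n); R=cv2.Rodrigues(r)[0]; o=-R.T@t
    d=R.T@np.linalg.inv(K)@np.array([uv[0],uv[1],1.]); return o,d/np.linalg.norm(d)
def atz(n,uv,z,c=None):
    o,d=ray(n,uv,c); return o+d*(z-o[2])/d[2]
def tri(rs):
    A=sum(np.eye(3)-np.outer(d,d) for o,d in rs); b=sum((np.eye(3)-np.outer(d,d))@o for o,d in rs)
    p=np.linalg.solve(A,b); return p,[np.linalg.norm((np.eye(3)-np.outer(d,d))@(p-o)) for o,d in rs]
def proj(n,p,c=None):
    K,r,t=c or cal(n); return cv2.projectPoints(np.atleast_2d(np.array(p,float)),r,t,K,None)[0].reshape(-1,2)
def save(n,f):
    im=bot.read_camera(n); cv2.imwrite(f"pics/{f}.png",im[:,:,::-1]); return im
E
python3 - <<'E'
from h import *
np.set_printoptions(precision=3,suppress=True)
o=bot.get_obs(); print(o)
for n in("top","side"):
    save(n,n+"0"); o_,d=ray(n,(320,240)); print(n,o_,d)
    for k in["station","rail_open_end","guard_end","mark","parking","hanger_hook","hanger_grip","flap_hinge","flap_bar","wax_tin","brass_brush","screwdriver","pliers","pad_block"]:
        try: print(n,k,[(np.round(b["uv"]).tolist(),round(b["p"],2)) for b in bot.boxes_of(n,k)[:3]])
        except Exception as e: print(k,e)
E
```

```text
pics
{'t': 0.0, 'q': array([ 1.052,  0.478,  0.022,  1.556, -0.012,  1.109, -0.083]), 'joint_vel': array([-0.002, -0.   , -0.   ,  0.   , -0.   , -0.001, -0.003]), 'joint_torque': array([ -0.001, -59.645,   1.608, -28.12 ,   0.013,   0.009,  -0.   ]), 'eef_pos': array([ 0.269, -0.618,  0.303]), 'tool_rot': array([-0.001,  0.979,  0.204, -0.   ]), 'contact_force': array([-0.714,  0.248, -0.477]), 'torque': array([-0.004, -0.008,  0.043]), 'grasp_force': 0.0, 'gripper_width': 0.9984306301907396}
top [ 0.307 -0.206  1.394] [ 0.156  0.015 -0.988]
top station [([380.0, 255.0], 0.75)]
top rail_open_end []
top guard_end [([378.0, 254.0], 0.93)]
top mark [([217.0, 226.0], 0.25)]
top parking [([227.0, 236.0], 0.82), ([218.0, 223.0], 0.41)]
top hanger_hook [([218.0, 222.0], 0.78)]
top hanger_grip [([216.0, 226.0], 0.68), ([418.0, 192.0], 0.6)]
top flap_hinge [([380.0, 254.0], 0.63)]
top flap_bar [([385.0, 277.0], 0.79)]
top wax_tin [([249.0, 184.0], 0.67)]
top brass_brush [([175.0, 191.0], 0.69), ([419.0, 195.0], 0.5)]
top screwdriver [([222.0, 300.0], 0.67)]
top pliers [([478.0, 282.0], 0.84)
[... 209 characters left out ...]
], 0.25)]
side guard_end [([352.0, 222.0], 0.95), ([308.0, 318.0], 0.36)]
side mark [([351.0, 224.0], 0.17)]
side parking [([305.0, 347.0], 0.87)]
side hanger_hook [([304.0, 320.0], 0.96)]
side hanger_grip [([352.0, 226.0], 0.66), ([311.0, 319.0], 0.58)]
side flap_hinge [([351.0, 228.0], 0.8), ([300.0, 194.0], 0.55)]
side flap_bar [([374.0, 215.0], 0.96), ([305.0, 350.0], 0.52)]
side wax_tin [([247.0, 319.0], 0.95), ([311.0, 319.0], 0.71)]
side brass_brush [([235.0, 390.0], 0.92)]
side screwdriver [([384.0, 361.0], 0.48), ([372.0, 215.0], 0.28)]
side pliers [([380.0, 176.0], 0.61), ([307.0, 319.0], 0.51), ([376.0, 214.0], 0.36)]
side pad_block [([386.0, 175.0], 0.66), ([300.0, 196.0], 0.62)]
```

Run:
```python
import cv2
a=cv2.imread("pics/top0.png")[150:330,150:510]; b=cv2.imread("pics/side0.png")[130:420,200:480]
cv2.imwrite("pics/topc.png",cv2.resize(a,None,fx=2.2,fy=2.2,interpolation=cv2.INTER_CUBIC)); cv2.imwrite("pics/sidec.png",cv2.resize(b,None,fx=2,fy=2,interpolation=cv2.INTER_CUBIC))
```

```text
(no output)
```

View pics/topc.png

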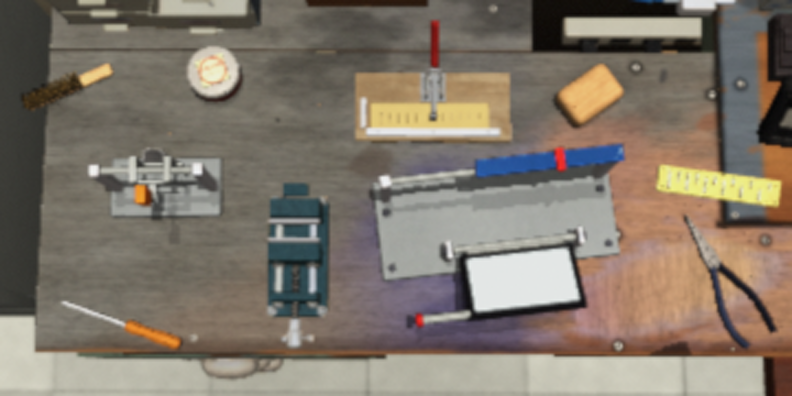

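View pics/sidec.png

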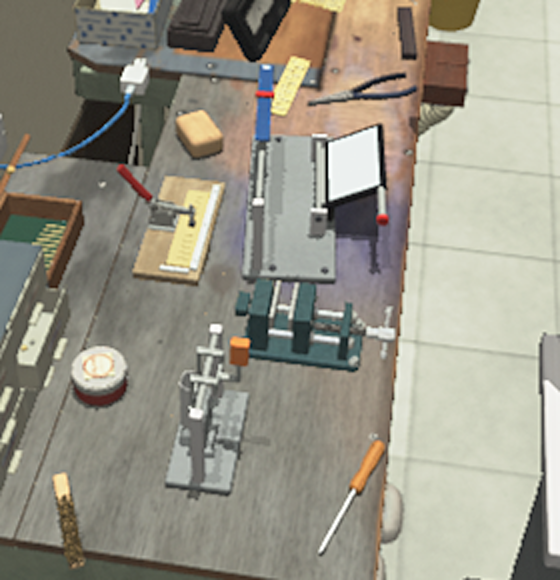

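```bash
cat >> h.py <<'E'
from scipy.optimize import least_squares
def fit(obs,x0):
    # obs: (cam calib, local xyz, uv); returns x,y,yaw
    def f(p):
        c,s=np.cos(p[2]),np.sin(p[2]); r=[]
        for cc,l,uv in obs:
            w=[p[0]+c*l[0]-s*l[1],p[1]+s*l[0]+c*l[1],l[2]]; r+=list(proj(None,w,cc)[0]-uv)
        return np.array(r)
    s=least_squares(f,x0,loss="soft_l1"); return s.x,f(s.x).reshape(-1,2)
E
python3 - <<'E'
from h import *
np.set_printoptions(precision=3,suppress=True)
T,S=cal("top"),cal("side")
t=lambda u,v:np.array([150+u/2.2,150+v/2.2]); s=lambda u,v:np.array([200+u/2,130+v/2])
st=[(T,(.07,.165,.012),t(375,184)),(T,(-.055,.165,.012),t(387,278)),(T,(-.055,-.135,.012),t(619,250)),(T,(.05,.149,.131),t(384,182)),
(T,(.05,.045,.147),t(476,168)),(T,(-.112,.124,.087),t(419,320)),(S,(.07,.165,.012),s(245,275)),(S,(-.055,.165,.012),s(335,280)),(S,(-.112,.124,.087),s(383,218)),(S,(.05,.045,.143),s(263,140))]
p,r=fit(st,[.5,-.3,0]);print("station",p);print(r)
pk=[(T,(.0375,-.07,.012),t(221,157)),(T,(-.0375,-.07,.012),t(222,214)),(T,(-.0375,.07,.012),t(111,215)),(T,(0,.06,.131),t(93,170)),(T,(0,-.06,.131),t(197,169)),
(S,(.0375,.07,.012),s(167,487)),(S,(-.0375,.07,.012),s(230,492)),(S,(-.0375,-.07,.012),s(248,392)),(S,(0,.06,.131),s(197,413)),(S,(0,-.06,.131),s(216,328))]
q,r=fit(pk,[.5,.1,0]);print("parking",q);print(r)
print("grip",tri([ray("top",t(142,194)),ray("side",s(240,351))]))
print("mark",tri([ray("top",t(560,159)),ray("side",s(265,95))]))
print("knob",tri([ray("top",t(419,320)),ray("side",s(383,218))]))
o=bot.get_obs();R=cv2.Rodrigues(cal("wrist")[1])[0];print("wristcam",ray("wrist",(320,240)),cal("wrist")[0],"\n",R)
E
```

```text
station [ 0.495 -0.354  0.122]
[[-1.846 -0.341]
 [-2.053  1.403]
 [ 0.439  1.33 ]
 [ 0.427 -0.373]
 [-0.463  0.104]
 [ 1.538 -0.052]
 [-1.362 -0.29 ]
 [ 0.638 -1.095]
 [-0.122 -0.497]
 [-0.539  0.76 ]]
parking [0.539 0.08  0.025]
[[-0.338 -0.246]
 [-0.866  0.341]
 [-0.776  0.943]
 [-0.067  0.33 ]
 [-0.418 -0.201]
 [-1.115 -2.712]
 [ 0.479 -1.079]
 [ 0.419 -0.599]
 [-0.193  0.036]
 [-0.351 -0.052]]
grip (array([0.503, 0.074, 0.162]), [np.float64(0.0013431816601212475), np.float64(0.0013431816601214804)])
mark (array([ 0.55 , -0.401,  0.146]), [np.float64(5.9276792863035554e-05), np.float64(5.927679286300738e-05)])
knob (array([ 0.368, -0.24 ,  0.089]), [np.float64(0.0001137459250476945), np.float64(0.000113745925047798)])
wristcam (array([ 0.344, -0.588,  0.373]), array([-0.293, -0.122, -0.948])) [[364.548   0.    322.039]
 [  0.    364.548 238.275]
 [  0.      0.      1.   ]] 
 [[ 0.399 -0.917  0.   ]
 [-0.871 -0.379  0.313]
 [-0.287 -0.125 -0.95 ]]
```

>>> servo_tool(
  motion=[0,0,0,0,0,0.86,0,0,0,0,0,0,0.86,0,0,0,0,0,0,0.85,0,0.36,-0.98,0,0,0,0,0,0.36,-0.98,0,0,0,0,0],
  grip_force=40,
)

```text
t: 2.12
eef_pos: [0.2831, -0.5789, 0.3038]
tool_rot: [0.0, 1.0, 0.012, -0.0]
contact_force: [0.1, -1.2, 0.1]
gripper_width: 1.002
grasp_force: 0.0
```

>>> servo_tool(
  motion=[0.36,-0.98,0,0,0,0,0,0.36,-0.98,0,0,0,0,0,0.36,-0.98,0,0,0,0,0,0.36,-0.98,0,0,0,0,0,0.36,-0.98,0,0,0,0,0],
)

```text
t: 2.75
eef_pos: [0.3169, -0.4791, 0.304]
tool_rot: [0.0, 1.0, 0.013, 0.0]
contact_force: [0.4, -0.7, -0.5]
gripper_width: 1.0
grasp_force: 0.0
```

>>> servo_tool(
  motion=[0.36,-0.98,0,0,0,0,0,0.36,-0.98,0,0,0,0,0,0.36,-0.98,0,0,0,0,0,0.36,-0.98,0,0,0,0,0,0.36,-0.98,0,0,0,0,0],
)

```text
t: 3.38
eef_pos: [0.3504, -0.3802, 0.3039]
tool_rot: [0.0, 1.0, 0.013, 0.0]
contact_force: [0.3, -0.3, -0.3]
gripper_width: 1.0
grasp_force: 0.0
```

>>> servo_tool(
  motion=[0.36,-0.98,0,0,0,0,0,0.36,-0.98,0,0,0,0,0,0.36,-0.98,0,0,0,0,0,0.36,-0.98,0,0,0,0,0,0.36,-0.98,0,0,0,0,0],
)

```text
t: 4.0
eef_pos: [0.3837, -0.2814, 0.304]
tool_rot: [0.0, 1.0, 0.013, 0.0]
contact_force: [0.0, -0.6, 1.4]
gripper_width: 0.997
grasp_force: 0.0
```

Run:
```python
from h import *
import pickle
c=cal("wrist"); im=save("wrist","w1"); pickle.dump(c,open("w1.pkl","wb"))
cv2.imwrite("pics/w1s.png",im[:,:,::-1])
```

```text
(no output)
```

View pics/w1.png

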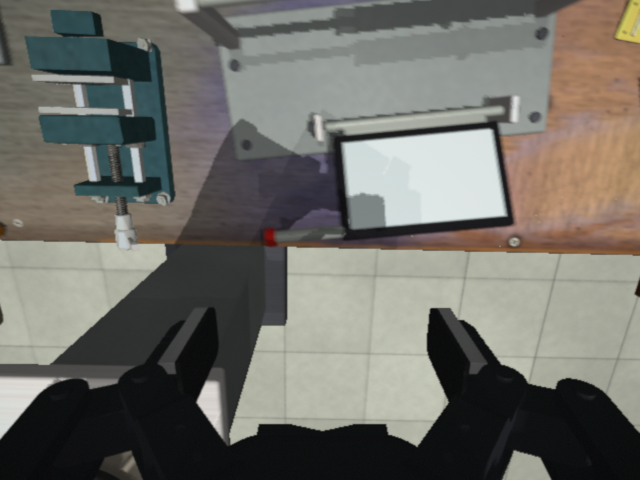

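>>> servo_tool(
  motion=[0.36,-0.98,0,0,0,0,0,0.36,-0.98,0,0,0,0,0,0.36,-0.98,0,0,0,0,0,0.36,-0.98,0,0,0,0,0,0.36,-0.98,0,0,0,0,0],
)

```text
t: 4.68
eef_pos: [0.417, -0.183, 0.304]
tool_rot: [0.0, 1.0, 0.013, 0.0]
contact_force: [-0.2, 0.3, 1.3]
gripper_width: 1.002
grasp_force: 0.0
```

>>> servo_tool(
  motion=[0.36,-0.98,0,0,0,0,0,0.36,-0.98,0,0,0,0,0,0.36,-0.98,0,0,0,0,0,0.36,-0.98,0,0,0,0,0,0.36,-0.98,0,0,0,0,0],
)

```text
t: 5.3
eef_pos: [0.4505, -0.0842, 0.304]
tool_rot: [0.0, 1.0, 0.013, 0.0]
contact_force: [-1.1, -0.2, -0.5]
gripper_width: 0.998
grasp_force: 0.0
```

>>> servo_tool(
  motion=[0.34,-0.98,0,0,0,0,0,0.34,-0.98,0,0,0,0,0,0.34,-0.98,0,0,0,0,0,0.34,-0.98,0,0,0,0,0,0.34,-0.98,0,0,0,0,0],
)

```text
t: 5.92
eef_pos: [0.482, 0.0145, 0.3039]
tool_rot: [0.0, 1.0, 0.012, 0.0]
contact_force: [0.1, -0.0, -0.2]
gripper_width: 1.004
grasp_force: 0.0
```

>>> servo_tool(
  motion=[0.2,-0.9,0,0,0,0,0,0.2,-0.9,0,0,0,0,0,0,-0.6,0,0,0,0,0,0,0,0,0,0,0,0],
)

```text
t: 6.42
eef_pos: [0.4885, 0.0628, 0.3039]
tool_rot: [0.0, 1.0, 0.013, -0.0]
contact_force: [0.0, 0.2, -0.7]
gripper_width: 1.0
grasp_force: 0.0
```

Run:
```python
from h import *
import pickle
np.set_printoptions(precision=4,suppress=True)
c=cal("wrist"); im=save("wrist","w2"); pickle.dump(c,open("w2.pkl","wb"))
print(proj(None,[[.503,.074,.179],[.503,.074,.162]],c), bot.boxes_of("wrist","hanger_grip")[:2])
h=cv2.cvtColor(im,cv2.COLOR_RGB2HSV); m=cv2.inRange(h,(5,150,90),(20,255,255))
n,l,s,ce=cv2.connectedComponentsWithStats(m)
for i in range(1,n):
    if s[i,4]>150: print(s[i],ce[i],atz(None,ce[i],.17,c))
```

```text
[[301.4224 241.8212]
 [302.9186 232.8058]] [{'uv': [308.4, 175.5], 'p': 0.57}, {'uv': [600.8, 211.2], 'p': 0.2}]
[294 209  22  47 950] [305.2053 232.3821] [0.5058 0.0723 0.17  ]
[266 303  62  30 807] [296.2131 317.7435] [0.4492 0.0773 0.17  ]
```

View pics/w2.png

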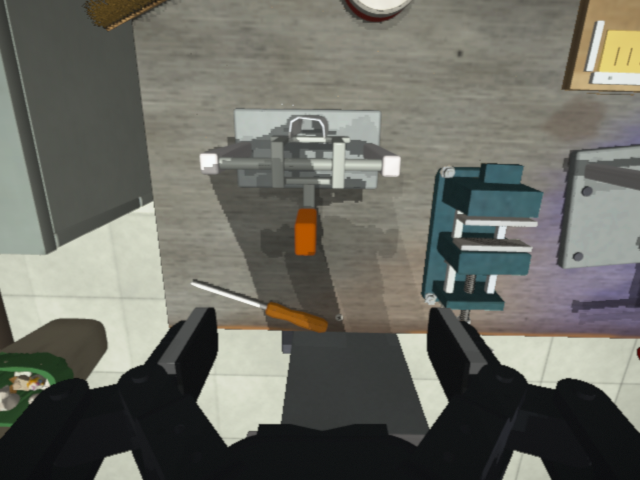

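Run:
```python
from h import *
import pickle
np.set_printoptions(precision=4,suppress=True)
c=pickle.load(open("w2.pkl","rb"))
a,b=atz(None,(209,163),.131,c),atz(None,(391,166),.131,c); print(a,b,np.linalg.norm(a-b),np.arctan2(-(a-b)[0],(a-b)[1]),(a+b)/2)
print(atz(None,(305.3,237),.179,c),atz(None,(305.3,255.5),.179,c))
w=pickle.load(open("w1.pkl","rb"))
for uv,z in[((270,237),.087),((345,231),.087),((240,155),.012),((547,130),.012)]: print(uv,atz(None,uv,z,w))
p=[.495,-.354,.122]
R=np.array([[np.cos(p[2]),-np.sin(p[2])],[np.sin(p[2]),np.cos(p[2])]])
L=np.array([(-.112,.124),(-.112,.07),(-.055,.165),(-.055,-.135)]);print(p[:2]+L@R.T)
```

```text
[0.5395 0.1374 0.131 ] [0.5408 0.0181 0.131 ] 0.11931783922165157 0.010180504808029896 [0.5401 0.0777 0.131 ]
[0.5059 0.0719 0.179 ] [0.4948 0.0717 0.179 ]
(270, 237) [ 0.3704 -0.2396  0.087 ]
(345, 231) [ 0.3771 -0.3013  0.087 ]
(240, 155) [ 0.4287 -0.2015  0.012 ]
(547, 130) [ 0.4593 -0.4943  0.012 ]
[[ 0.3687 -0.2446]
 [ 0.3753 -0.2982]
 [ 0.4203 -0.1969]
 [ 0.4568 -0.4947]]
```

>>> servo_tool(
  motion=[0.85,-0.44,0,0,0,0.1,0.2,0,0,1,0,0,0,0.4,0,0,1,0,0,0,0.4,0,0,1,0,0,0,0.4,0,0,1,0,0,0,0.4],
  grip_force=50,
)

```text
t: 7.15
eef_pos: [0.5056, 0.0701, 0.2233]
tool_rot: [0.0, 1.0, 0.004, 0.0]
contact_force: [-0.5, 0.3, -0.3]
gripper_width: 0.598
grasp_force: 0.0
```

>>> servo_tool(
  motion=[0,0,0.2,0,0,0,0.4,0,0,0,0,0,0,1,0,0,0,0,0,0,1,0,0,0,0,0,0,1,0,0,0,0,0,0,1],
)

```text
t: 7.78
eef_pos: [0.5061, 0.0714, 0.2207]
tool_rot: [-0.0, 1.0, 0.005, 0.001]
contact_force: [-0.7, 0.4, 4.7]
gripper_width: 0.126
grasp_force: 51.7
```

>>> servo_tool(
  motion=[0,0,-0.3,0,0,0,1,0,0,-0.6,0,0,0,1,0,0,-1,0,0,0,1,0,0,-1,0,0,0,1,0,0,-1,0,0,0,1],
)

```text
t: 8.4
eef_pos: [0.5054, 0.0713, 0.2991]
tool_rot: [0.0, 1.0, 0.005, 0.0]
contact_force: [-0.1, -0.1, -0.9]
gripper_width: 0.127
grasp_force: 51.0
```

>>> servo_tool(
  motion=[0,0,-1,0,0,0,1,0,0,-1,0,0,0,1,0,0.6,-0.6,0,0,0,1,0,1,0,0,0,-0.35,1,0,1,0,0,0,-0.35,1],
)

```text
t: 9.02
eef_pos: [0.5068, 0.0179, 0.3501]
tool_rot: [0.0, 0.998, 0.058, -0.0]
contact_force: [-0.4, 0.5, -1.1]
gripper_width: 0.132
grasp_force: 51.0
```

>>> servo_tool(
  motion=[-0.143,0.99,0,0,0,0,1,-0.143,0.99,0,0,0,0,1,-0.143,0.99,0,0,0,0,1,-0.143,0.99,0,0,0,0,1,-0.143,0.99,0,0,0,0,1],
)

```text
t: 9.65
eef_pos: [0.5038, -0.0822, 0.3499]
tool_rot: [0.0, 0.998, 0.057, -0.0]
contact_force: [0.7, -0.2, -0.6]
gripper_width: 0.132
grasp_force: 51.0
```

>>> servo_tool(
  motion=[-0.143,0.99,0,0,0,0,1,-0.143,0.99,0,0,0,0,1,-0.143,0.99,0,0,0,0,1,-0.143,0.99,0,0,0,0,1,-0.143,0.99,0,0,0,0,1],
)

```text
t: 10.28
eef_pos: [0.5008, -0.1822, 0.3499]
tool_rot: [0.0, 0.998, 0.057, -0.0]
contact_force: [0.1, -0.3, -1.0]
gripper_width: 0.135
grasp_force: 51.0
```

>>> servo_tool(
  motion=[-0.143,0.99,0,0,0,0,1,-0.143,0.99,0,0,0,0,1,-0.143,0.8,0,0,0,0,1,-0.14,0.4,0,0,0,0,1,0,0,0,0,0,0,1],
)

```text
t: 10.9
eef_pos: [0.4973, -0.2455, 0.3498]
tool_rot: [-0.0, 0.998, 0.057, -0.0]
contact_force: [0.6, 0.1, -1.6]
gripper_width: 0.129
grasp_force: 51.1
```

Run:
```python
from h import *
import pickle
o=bot.get_obs();print(o["eef_pos"],o["tool_rot"],o["t"])
c=cal("wrist"); im=save("wrist","w3"); pickle.dump(c,open("w3.pkl","wb"))
```

```text
[ 0.49731258 -0.245533    0.34983604] [-7.00548505e-05  9.98364815e-01  5.71636439e-02 -9.78112514e-05] 10.9
```

View pics/w3.png

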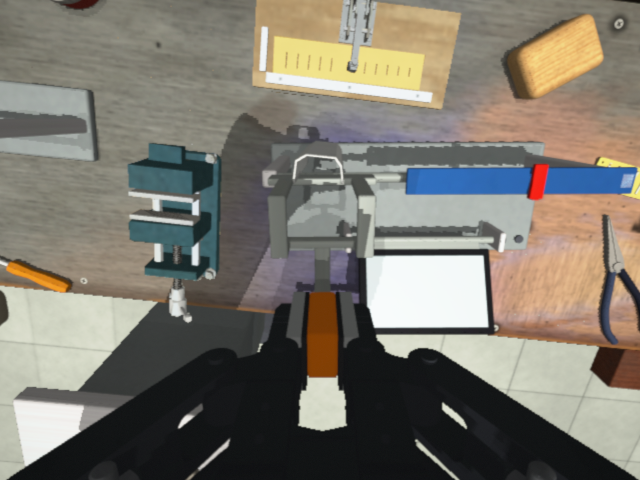

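Run:
```python
from h import *
import pickle
np.set_printoptions(precision=4,suppress=True)
c=pickle.load(open("w3.pkl","rb")); im=cv2.imread("pics/w3.png")
h=cv2.cvtColor(im,cv2.COLOR_BGR2HSV)
b=cv2.inRange(h,(105,140,60),(125,255,255)); b[:140]=0;b[220:]=0;b[:,:400]=0;b[:,640:]=0
r=cv2.inRange(h,(0,180,120),(4,255,255))|cv2.inRange(h,(174,180,120),(180,255,255)); r[:150]=0;r[215:]=0;r[:,:500]=0;r[:,580:]=0
ys,xs=np.where(b);print("blue",xs.min(),xs.max())
cols=[x for x in range(412,630,4) if (b[:,x]>0).sum()>18]
mid=[(x,np.where(b[:,x])[0].mean()) for x in cols if not 520<x<560]
k=np.polyfit(*zip(*mid),1);print("line",k, np.polyval(k,407))
P=np.array([atz(None,(x,np.polyval(k,x)),.147,c) for x in(xs.min()-.5,500,600)]);print(P)
d=P[0]-P[2];yaw=np.arctan2(-d[0],d[1]);print("yaw",yaw)
ys,xs=np.where(r);print("red",xs.min(),xs.max(),ys.min(),ys.max())
um=(xs.min()+xs.max())/2
M=atz(None,(um,np.polyval(k,um)),.150,c);print("mark",M,"dist from guard end",np.linalg.norm((M-P[0])[:2]))
ey=np.array([-np.sin(yaw),np.cos(yaw)]);ex=np.array([np.cos(yaw),np.sin(yaw)])
S=P[0][:2]-.05*ex-.045*ey;print("station",S)
for n,l in[("grip@open",(.015,.09)),("openend",(.05,.09)),("barRest",(-.112,.098)),("barUp",(-.03,.098))]:print(n,S+l[0]*ex+l[1]*ey)
print("grip@mark",M[:2]-.035*ex)
for uv in[(544,143)]:print("corner",(atz(None,uv,.012,c)[:2]-S)@np.c_[ex,ey])
```

```text
blue 406 635
line [ -0.0064 183.5249] 180.93837771296248
[[ 0.5404 -0.3042  0.147 ]
 [ 0.5489 -0.3742  0.147 ]
 [ 0.5578 -0.4482  0.147 ]]
yaw 0.12037530933315188
red 529 548 164 199
mark [ 0.5526 -0.4009  0.15  ] dist from guard end 0.09748500446978489
station [ 0.4962 -0.3549]
grip@open [ 0.5003 -0.2637]
openend [ 0.535  -0.2595]
barRest [ 0.3732 -0.271 ]
barUp [ 0.4546 -0.2612]
grip@mark [ 0.5179 -0.4051]
corner [ 0.0679 -0.1331]
```

>>> servo_tool(
  motion=[0.07,0.89,0,0,0,-0.04,1,0,0,1,0,0,0,1,0,0,1,0,0,0,1,0,0,1,0,0,0,1,0,0,0.5,0,0,0,1],
)

```text
t: 11.58
eef_pos: [0.5008, -0.263, 0.2788]
tool_rot: [-0.0, 0.998, 0.061, -0.001]
contact_force: [0.1, 0.4, -0.3]
gripper_width: 0.131
grasp_force: 51.0
```

>>> servo_tool(
  motion=[0,0,0.8,0,0,0,1,0,0,0.8,0,0,0,1,0,0,0.8,0,0,0,1,0,0,0.35,0,0,0,1,0,0,0,0,0,0,1],
)

```text
t: 12.2
eef_pos: [0.5008, -0.2625, 0.2244]
tool_rot: [-0.0, 0.998, 0.061, -0.0]
contact_force: [-0.8, 0.1, -1.5]
gripper_width: 0.125
grasp_force: 51.0
```

Run:
```python
from h import *
im=save("wrist","w4"); cv2.imwrite("pics/w4c.png",cv2.resize(im[60:360,170:570,::-1],None,fx=2,fy=2))
```

```text
(no output)
```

View pics/w4c.png

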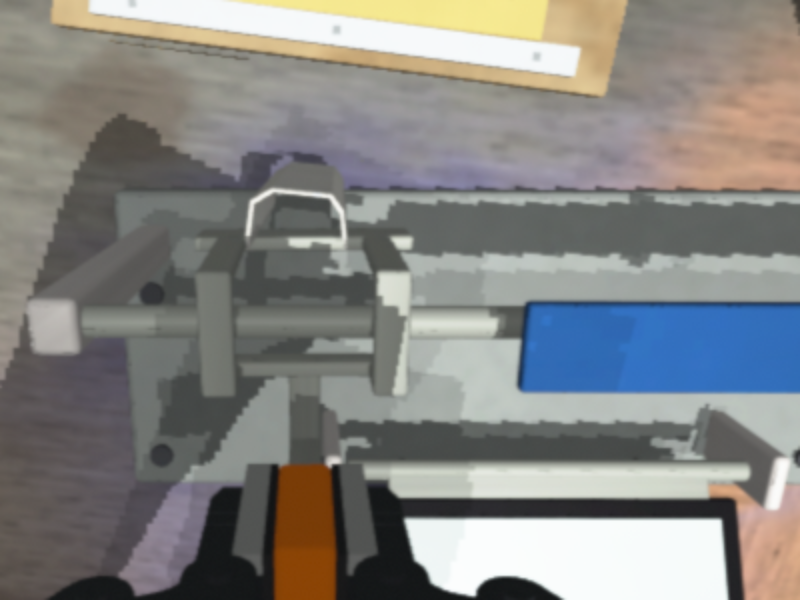

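>>> servo_tool(
  motion=[0,0.5,0.1,0,0,0,1,0,0.9,0,0,0,0,1,0,0.9,0,0,0,0,1,0,0.9,0,0,0,0,1,0,0.9,0,0,0,0,1],
)

```text
t: 12.88
eef_pos: [0.5109, -0.3457, 0.2229]
tool_rot: [0.0, 0.998, 0.06, 0.0]
contact_force: [1.2, 0.3, -1.9]
gripper_width: 0.132
grasp_force: 51.0
```

>>> servo_tool(
  motion=[0,0.9,0,0,0,0,1,0,0.9,0,0,0,0,1,0,0.9,0,0,0,0,1,0,0.4,0,0,0,0,1,0,0,0,0,0,0,1],
)

```text
t: 13.5
eef_pos: [0.5183, -0.4061, 0.2228]
tool_rot: [-0.0, 0.998, 0.06, -0.0]
contact_force: [-0.2, 0.1, -1.6]
gripper_width: 0.132
grasp_force: 51.0
```

Run:
```python
from h import *
np.set_printoptions(precision=4,suppress=True)
o=bot.get_obs();print(o["eef_pos"],o["tool_rot"],o["t"],o["contact_force"])
c=cal("wrist"); im=save("wrist","w5")
yaw=.12;ex=np.array([np.cos(yaw),np.sin(yaw)]);ey=np.array([-ex[1],ex[0]])
h=cv2.cvtColor(im,cv2.COLOR_RGB2HSV)
r=cv2.inRange(h,(0,180,110),(3,255,255))|cv2.inRange(h,(174,180,110),(180,255,255))
n,l,s,ce=cv2.connectedComponentsWithStats(r)
for i in range(1,n):
    if s[i,4]>60:
        M=atz(None,ce[i],.150,c); print(s[i],ce[i],M,"along rail grip-mark",(o["eef_pos"]-M)[:2]@ey)
g=cv2.inRange(h,(6,150,60),(20,255,255));n,l,s,ce=cv2.connectedComponentsWithStats(g)
for i in range(1,n):
    if s[i,4]>300: print("or",s[i],ce[i],atz(None,ce[i],.17,c))
```

```text
[ 0.5183 -0.4061  0.2228] [-0.0001  0.9982  0.0602 -0.0001] 13.5 [-0.2159  0.1032 -1.585 ]
[ 307  208   25   61 1410] [318.6199 237.1723] [ 0.5524 -0.4013  0.15  ] along rail grip-mark -0.0006286597125178998
[ 56 419  13  19 186] [ 62.0591 428.4462] [ 0.4382 -0.2869  0.15  ] along rail grip-mark -0.1279317460567346
or [ 307  292   32   85 2518] [322.0365 335.2375] [ 0.5195 -0.4067  0.17  ]
or [554 424  86  51 982] [616.1303 444.0825] [ 0.4807 -0.5396  0.17  ]
```

>>> servo_tool(
  motion=[0,0.02,0.08,0,0,0,1,0,0,0.04,0,0,0,1,0,0,0,0,0,0,1,0,0,0,0,0,0,0.75,0,0,0,0,0,0,0.65],
)

```text
t: 14.18
eef_pos: [0.5184, -0.4061, 0.2205]
tool_rot: [0.0, 0.998, 0.061, 0.0]
contact_force: [0.1, 0.1, -0.3]
gripper_width: 0.35
grasp_force: 0.0
```

>>> servo_tool(
  motion=[0,0,0,0,0,0,0.6,0,0,0,0,0,0,0.6,0,0,-0.4,0,0,0,0.6,0,0,-1,0,0,0,0.6,0,0,-1,0,0,0,0.6],
)

```text
t: 14.8
eef_pos: [0.5188, -0.4061, 0.2706]
tool_rot: [0.0, 0.998, 0.061, 0.001]
contact_force: [-0.1, 0.6, 0.3]
gripper_width: 0.4
grasp_force: 0.0
```

>>> servo_tool(
  motion=[0,0,-1,0,0,0,0.6,0,0,-1,0,0,0,0.6,0,0,0,0,0,0,0.6],
)

```text
t: 15.18
eef_pos: [0.5194, -0.4066, 0.3118]
tool_rot: [0.002, 0.998, 0.061, 0.002]
contact_force: [0.5, 0.4, -0.6]
gripper_width: 0.401
grasp_force: 0.0
```

Run:
```python
from h import *
np.set_printoptions(precision=4,suppress=True)
o=bot.get_obs();print(o["eef_pos"],o["q"],o["t"],o["contact_force"],np.arctan2(o["eef_pos"][1],o["eef_pos"][0]))
im=save("wrist","w6")
```

```text
[ 0.5194 -0.4066  0.3118] [ 0.6389  0.4458 -0.0962  1.5839  0.0465  1.1087 -0.9181] 15.175 [ 0.5061  0.4295 -0.5932] -0.6641485547219605
```

View pics/w6.png

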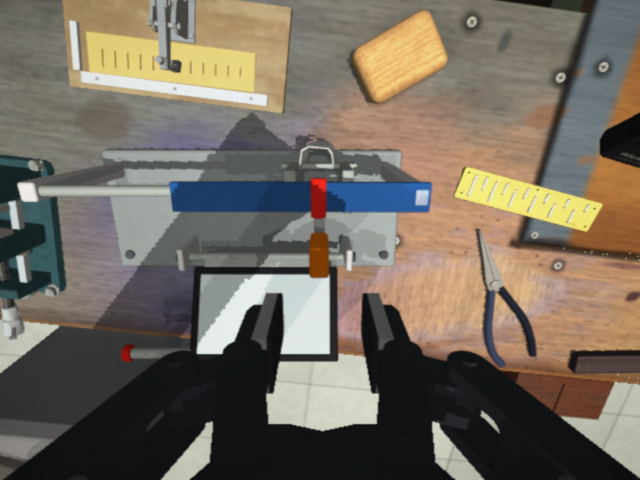

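>>> servo_tool(
  motion=[-0.8,-0.95,0,0,0,0,0.4,-0.8,-0.95,0,0,0,0,0.4,-0.8,-0.95,0,0,0,0,0.4,-0.8,-0.95,0,0,0,0,0.4,-0.8,-0.95,0,0,0,0,0.4],
)

```text
t: 15.85
eef_pos: [0.4266, -0.3205, 0.3078]
tool_rot: [-0.0, 0.998, 0.061, -0.001]
contact_force: [-0.1, -0.5, 0.1]
gripper_width: 0.599
grasp_force: 0.0
```

>>> servo_tool(
  motion=[-0.8,-0.95,0,0,0,0,0.4,-0.8,-0.95,0,0,0,0,0.4,-0.8,-0.95,0,0,0,0,0.4,0,0,0,0,0,-0.95,0.4,0,0,0,0,0,-0.95,0.4],
)

```text
t: 16.48
eef_pos: [0.3724, -0.2701, 0.3081]
tool_rot: [-0.0, 0.979, 0.204, -0.0]
contact_force: [-0.6, -0.5, -0.5]
gripper_width: 0.598
grasp_force: 0.0
```

>>> servo_tool(
  motion=[0,0,0.5,0,0,-0.95,0.4,0,0,0.5,0,0,-0.95,0.4,0,0,0.5,0,0,-0.95,0.4,0,0,0.5,0,0,-0.95,0.4,0,0,0.5,0,0,-0.95,0.4],
)

```text
t: 17.1
eef_pos: [0.3726, -0.2703, 0.2576]
tool_rot: [-0.001, 0.846, 0.533, -0.0]
contact_force: [-0.7, -0.5, 0.9]
gripper_width: 0.595
grasp_force: 0.0
```

>>> servo_tool(
  motion=[0,0,0,0,0,-0.95,0.4,0,0,0,0,0,-0.95,0.4,0,0,0,0,0,-0.95,0.4,0,0,0,0,0,-0.95,0.4,0,0,0,0,0,0,0.4],
)

```text
t: 17.73
eef_pos: [0.3726, -0.2704, 0.258]
tool_rot: [-0.0, 0.665, 0.747, -0.0]
contact_force: [1.1, -0.1, 0.5]
gripper_width: 0.6
grasp_force: 0.0
```

Run:
```python
from h import *
import pickle
np.set_printoptions(precision=4,suppress=True)
o=bot.get_obs();print(o["eef_pos"],o["tool_rot"],o["q"],o["t"])
c=cal("wrist"); im=save("wrist","w7"); pickle.dump(c,open("w7.pkl","wb"))
print(proj(None,[[.3732,-.271,.087],[.370,-.245,.087]],c))
```

```text
[ 0.3726 -0.2704  0.258 ] [-0.0005  0.6647  0.7471 -0.    ] [ 0.7741  0.1996 -0.3151  2.0805  0.08    0.8736  0.5299] 17.725
[[322.4216 239.7657]
 [322.1934 202.8217]]
```

View pics/w7.png

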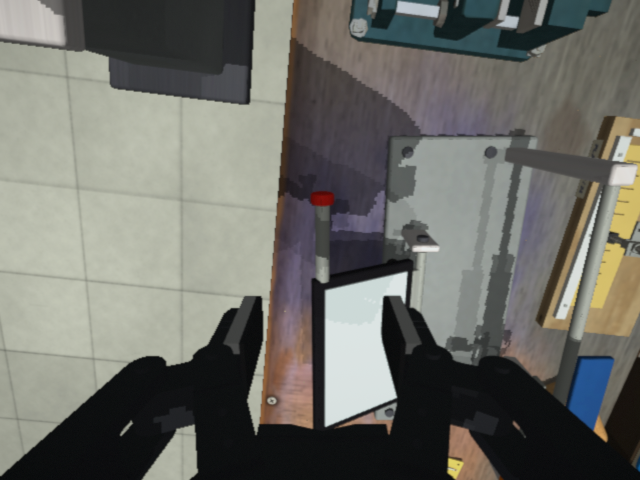

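>>> servo_tool(
  motion=[0,0,1,0,0,0,0.4,0,0,1,0,0,0,0.4,0,0,1,0,0,0,0.4,0,0,1,0,0,0,0.4,0,0,1,0,0,0,0.4],
)

```text
t: 18.4
eef_pos: [0.3729, -0.2705, 0.1577]
tool_rot: [-0.0, 0.665, 0.747, -0.0]
contact_force: [0.3, 0.4, -0.3]
gripper_width: 0.602
grasp_force: 0.0
```

>>> servo_tool(
  motion=[0,0,0.8,0,0,0,0.4,0,0,0,0,0,0,1,0,0,0,0,0,0,1,0,0,0,0,0,0,1,0,0,0,0,0,0,1],
  grip_force=30,
)

```text
t: 19.02
eef_pos: [0.3726, -0.2708, 0.143]
tool_rot: [-0.0, 0.664, 0.747, -0.0]
contact_force: [-3.7, -0.9, 3.8]
gripper_width: 0.105
grasp_force: 29.5
```

>>> servo_tool(
  motion=[0,0.254,-0.437,0,0,0,1,0,0.3,-0.407,0,0,0,1,0,0.344,-0.371,0,0,0,1,0,0.382,-0.332,0,0,0,1,0,0.414,-0.288,0,0,0,1],
)

```text
t: 19.65
eef_pos: [0.4048, -0.267, 0.1801]
tool_rot: [-0.002, 0.665, 0.747, -0.002]
contact_force: [-5.1, -2.5, 4.9]
gripper_width: 0.103
grasp_force: 29.3
```

>>> servo_tool(
  motion=[0,0.445,-0.24,0,0,0,1,0,0.47,-0.19,0,0,0,1,0,0.487,-0.137,0,0,0,1,0,0.4,-0.07,0,0,0,1,0,0,0,0,0,0,1],
)

```text
t: 20.27
eef_pos: [0.4443, -0.2622, 0.1929]
tool_rot: [0.001, 0.664, 0.748, 0.001]
contact_force: [-2.0, -0.4, 7.4]
gripper_width: 0.105
grasp_force: 30.5
```

Run:
```python
from h import *
import pickle
np.set_printoptions(precision=4,suppress=True)
o=bot.get_obs();print(o["eef_pos"],o["tool_rot"],o["t"],o["contact_force"])
e=o["eef_pos"]; ex=np.array([np.cos(.12),np.sin(.12)])
a=(e[:2]-[.3726,-.2708])@ex; z=e[2]-.143; print("dx,dz",a,z, "phi",np.arctan2(.0417+z,.082-a),"r",np.hypot(.0417+z,.082-a), "x to hinge from station est",(np.array([.4962,-.3549])-e[:2])@ex-.03)
save("wrist","w8");save("side","s8")
```

```text
[ 0.4443 -0.2622  0.1929] [0.0013 0.6639 0.7479 0.0007] 20.275 [-1.9714 -0.4483  7.4376]
dx,dz 0.07224390064053374 0.0499365662642102 phi 1.4647307330348611 r 0.09215444509846915 x to hinge from station est 0.010399450118006005
```

>>> servo_tool(
  motion=[0,0.25,-0.04,0,0,0,1,0,0.24,-0.02,0,0,0,1,0,0,0,0,0,0,1,0,0,0,0,0,0,1],
)

```text
t: 20.88
eef_pos: [0.4527, -0.2612, 0.1935]
tool_rot: [0.001, 0.664, 0.748, 0.0]
contact_force: [-0.0, -1.3, 5.7]
gripper_width: 0.104
grasp_force: 30.2
```

Run:
```python
from h import *
np.set_printoptions(precision=4,suppress=True)
o=bot.get_obs();print(o["eef_pos"],o["t"],o["contact_force"])
e=o["eef_pos"]; ex=np.array([np.cos(.12),np.sin(.12)])
a=(e[:2]-[.3726,-.2708])@ex; z=e[2]-.143; print(a,z,(np.array([.4962,-.3549])-e[:2])@ex-.03)
im=save("side","s9");t=save("top","t9")
a=cv2.resize(im[150:290,280:440,::-1],None,fx=3,fy=3,interpolation=2);b=cv2.resize(t[200:340,300:400,::-1],None,fx=3,fy=3,interpolation=2)
cv2.imwrite("pics/f9.png",np.hstack([a,b]))
```

```text
[ 0.4527 -0.2612  0.1935] 20.875 [-0.036  -1.3315  5.7209]
0.08070608901787765 0.05045978307730242 0.001937261740662076
```

View pics/f9.png

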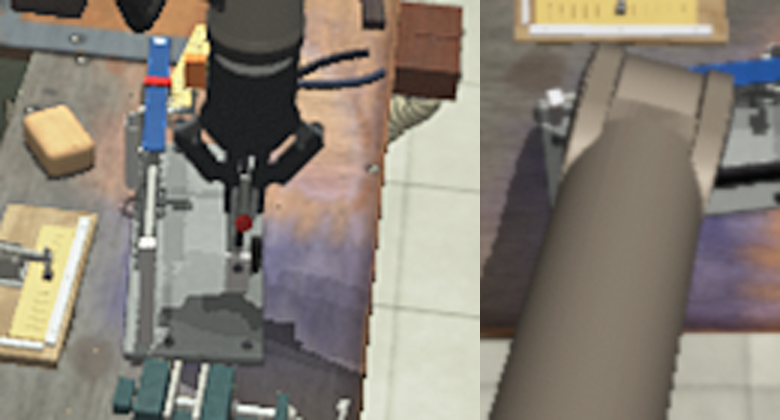

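>>> servo_tool(
  motion=[0,0.075,-0.03,0,0,0,1,0,0,0,0,0,0,1,0,0,0,0,0,0,1],
)

```text
t: 21.35
eef_pos: [0.4535, -0.2611, 0.1936]
tool_rot: [-0.0, 0.664, 0.748, -0.0]
contact_force: [-1.5, -2.5, 1.4]
gripper_width: 0.101
grasp_force: 29.9
```

Run:
```python
from h import *
np.set_printoptions(precision=4,suppress=True)
o=bot.get_obs();print(o["eef_pos"],o["t"],o["contact_force"],o["joint_vel"],o["grasp_force"])
e=o["eef_pos"]; ex=np.array([np.cos(.12),np.sin(.12)])
a=(e[:2]-[.3726,-.2708])@ex; z=e[2]-.143; print(a,z,(np.array([.4962,-.3549])-e[:2])@ex-.03)
if a>.0800 and a<.0835: print(bot.hand_in())
```

```text
[ 0.4535 -0.2611  0.1936] 21.35 [-1.4555 -2.5219  1.4453] [-0.0004  0.001  -0.0027 -0.0015 -0.0006 -0.0009 -0.0002] 29.88079011440277
0.08149890787885268 0.05055532014934003 0.0011444428796870652
the job is handed in; nothing more can be done
None
```

The hanger now hangs on the inspection rail with its orange grip within about 1 mm of the red marker clip. The flap is held within about 1 mm of its upright balance point with the bar still gripped, and the job was handed in at 21.4 s.

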